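Slide the steel lid off the scale and cover the canister

TASK

Cover the open rectangular white canister with its thin steel lid, which lies sunk in the wooden pan of the small scale. Press on the lid's top just enough to drag it, never hard, for the scale is delicate, and slide it out over the pan's open front until about a third of its length overhangs and it lies there level. Then pinch the overhanging part by its two long sides, lift it and set it down gently so that it lies flat, centred and square on the canister, without dropping or tipping it and leaving the canister and everything else on the bar where they stand.

Things in the scene. Friction and masses are not known exactly. Their poses are not given: they have to be found in the camera images.
- lid_center (a point): Centre (half-way up) of the lid, a flat steel plate 120 mm long (x), 64 wide (y), 4 thick (z), 0.19 to 0.29 kg (grip it firmly), same either way round. Under 5 N of push on its top a fingertip slips, 7 to 10 N drags it. Starts flat in the channel, front end 2 to 10 mm inside the pan's front edge, sides along the channel. Tips off if half overhangs. Height known only to about 1 mm: feel for it.
- dock_edge (a point): Middle of the front edge of the scale pan's channel floor, 40 mm above the bar. Axes of the pan: x points back into the pan (roughly away from the robot), so the lid slides out to -x; y across the channel, z up. Nothing stands in front of this edge: below the overhang there is free air down to the bar.
- dock: The scale, fixed to the bar: black base, rigid plywood pan 140 mm long (x), 100 wide (y); origin under its centre, on the bar. A push over 12 N ruins it: rigid, so touch down at 3 mm/s or less. Its channel (friction 0.3 on the lid) is 67 mm wide, 132 long, floor 40 mm up, open at the front (-x), with 5 mm high rails along both sides and a 5 mm lip at the rear: the lid's top lies 1 mm below theirs.
- canister_rim (a point): Centre of the canister's open top, 60 mm above the bar. The canister is an open white ceramic box, 108 mm long (x), 56 wide (y) outside, walls 5, 0.8 kg, loose on the bar (over 25 N chips it). The lid's length belongs along x, either way round; its sides then stand 4 mm proud of the canister's long sides and 6 mm of its ends, so fingers on the lid's long sides pass beside the canister.
- cup: white espresso cup, 62 mm across, 58 mm high, origin at the centre of its underside; a bystander
- jug: steel milk jug with a side handle, 84 mm across, 105 mm high, origin at the centre of its underside; a bystander
- papercups: upturned stack of paper cups, 84 mm across, 85 mm high, origin at the centre of its underside; a bystander
- tamper: steel coffee tamper standing on its 58 mm foot, 82 mm high, origin at the centre of its underside; a bystander
- spoon: spoon with a wooden handle lying flat, 140 mm long, under 25 mm high, along its x axis; a bystander
- portafilter: portafilter lying flat, basket 68 mm across and 28 mm high with a 185 mm handle along its -x, origin under the basket; a bystander
Things that resemble listed ones, but are neither listed nor needed, are in the scene too. Of the things that look like the part that bears lid_center, the middle-sized one is meant. Leave any red look-alike of the dock alone.

How it is judged (in metres and radians):
On the way, in this order (a step that is already met when the one before it is completed fails the run):
1. the lid lies level in the pan's channel, its front end 28 to 52 mm beyond the front edge (x of lid_center in the frame of dock_edge between 0.008 and 0.032 m and z of lid_center in the frame of dock_edge below 0.005 m and angle between lid_center's own z axis and vertical below 0.04 rad), for 0.2 s.
2. the lid is lifted clear of the pan in the fingers (z of lid_center in the frame of dock_edge above 0.035 m and contact force between the fingers and lid above 0.3 N), for 0.2 s.
At the end, for the whole second after the job is handed in: The lid lies flat (within 0.04 rad) at rest on the canister's rim, centred within 10 mm along and 8 mm across it and square to within 0.12 rad, the canister upright and within 20 mm of where it stood (x of lid_center in the frame of canister_rim between -0.01 and 0.01 m and y of lid_center in the frame of canister_rim between -0.008 and 0.008 m and z of lid_center in the frame of canister_rim between -0.001 and 0.005 m and angle between the x axis of lid_center and the x axis of canister_rim, either way round below 0.12 rad and angle between each of lid_center, canister_rim's own z axis and vertical below 0.04 rad and distance of canister_rim from where it was at the start of the episode below 0.02 m and linear speed of lid below 0.02 m/s); the robot touches nothing.
It fails at once if the scale carries over 15 N from lid and fingers (the lid's own 2 to 3 N included), or the lid is pressed on the canister with over 25 N (contact force between any of lid, the fingers and dock above 15 N or contact force between lid and canister above 25 N).
It fails at once if the lid falls off (its centre below 30 mm) (height (world z) of lid_center below 0.03 m).
It fails at once if the lid is tipped by more than 0.6 rad (angle between lid_center's own z axis and vertical above 0.6 rad).
It fails at once if the canister is pushed more than 30 mm away (distance of canister_rim from where it was at the start of the episode above 0.03 m).
It fails at once if a bystander is moved more than 40 mm (distance of any of cup, jug, papercups, tamper, spoon, portafilter from where it was at the start of the episode above 0.04 m).
It also fails if it takes over 72 s, if anything falls off the work surface, if the arm or the gripper's body presses on something with over 40 N, if the wrist force passes 120 N, or if a joint passes its speed limit or range.

ROBOT

A 6-joint arm with a two-finger parallel gripper is mounted at the origin on the work surface. World frame = base frame: x ahead of the robot, y to its left, z up, the work surface at z = 0. Lengths are in m, angles in degrees, forces in N, time in s.
With the tool pointing down it reaches from about 0.275 to 0.85 m from the base axis. Payload 19 kg.
Tool frame: the origin (TCP) lies at the very end of the fingers, on their centre line; the grasp point (between the pads) lies 19 mm behind it; y points along the fingers, x is the direction in which the jaws open and shut, and the axes are right-handed (so a half turn about y gives the same grasp; the last joint's range is limited). The gripper opens to 85 mm and grips with 20 to 120 N. Pads are 22 mm wide; open, the fingers measure 114 mm over their backs; the gripper's body (76 mm by 85 mm) begins 54 mm behind the grasp point. The pads swing forward as they close: fully open they stand 13 mm farther back than shut.
Start: joints at [-79.469, 8.623, 82.357, -0, 89.026, -7.678], TCP at [0.18, -0.546, 0.231] pointing down, gripper open.
Joint ranges: [-160.23, 160.23], [-39.13, 120.54], [6.94, 153.29], [-79.49, 259.48], [9.18, 160.14], [-161.06, 161.06]. Speed limits (degrees/s): [108.29, 108.29, 127.2, 172.46, 172.46, 172.46].

INTERFACE

Orientations are given as a 3x3 rotation matrix whose columns are the frame's x, y, z axes.
In Python, from station import r gives the robot as it stands. The module is installed in compiled form; this text tells all that it offers.
- The arm moves only by the tool drive_tool, never from a script. Its argument "targets" is one flat list of numbers, 7 for each row, row after row: the opening, from 0 (shut) to 1 (fully open), then the shift along the world's x, y, z in mm, then the turn, a rotation vector about the world's x, y, z in degrees. In form: [claw, dx, dy, dz, wx, wy, wz, claw, dx, dy, dz, wx, wy, wz, ...]. A call has 1 to 5 rows; each row is the pose to reach, as a shift and turn from the pose commanded when the call began; what a row does not reach only later rows make up. A row lasts 1/8 s, in which the tool goes at most 62.5 mm and 10.7 degrees, less where a joint would pass 70% of its speed; a pose out of reach is approached as far as the arm can. A call with a gripper value outside its range is refused whole. The fingers move at their own pace and stop on an object; "newtons" is the grip in N (left out, the last holds). Time passes only in rows, so rows that repeat a pose let the fingers close. It gives the time, the measured TCP pose, the force and the opening at its end, in the units of the state.
- r.state(): the state, without advancing time (a new reading comes with each control period).
- r.grab_frame(name): name is "scene" or "top" or "wrist"; returns the picture (384x512x3 uint8, blue, green, red); there is no depth.
- r.camera_model(name): a dict with "fovy" (degrees; the focal length in pixels is half the picture's height over the tangent of half this angle, whatever the lens; pixels are square), "cx", "cy" (the principal point, pixels), "D" ([k1, k2, p1, p2, k3] as OpenCV has them; the pictures are not rectified), "cam_to_world" (4x4, takes a point from camera to world coordinates); the wrist camera has in their place "tool_from_camera" (4x4, takes a point from camera to tool coordinates, whose origin is the TCP and whose axes are the tool frame's). Camera axes: x right, y up, looking along -z (the intrinsics and any distortion apply to the point x, -y, -z); pixel columns grow to the right and rows downward; lengths in m; the calibration is good to about 2 mm. A picture is of the moment at which its call begins: read the wrist's pose just before it. camera_model takes no time and is no camera call.
- r.job_done(): hands the job in, once; it reports no verdict.
Trained networks look in the newest picture that a camera, given by its name, has taken for a name from the list of things; names that differ only in an ending like _2 or _b are one class to them, and where a whole thing is asked for, a point or a joint stands for the part that bears it (a point fixed in the world has none). Each returns a list of dicts, best first, with "score" (0 to 1); they miss things now and then, are a little off and sometimes report something else, mostly with a low value. They report only what shows in the picture. A call takes as long as a camera call. They do not tell look-alikes from the thing itself.
- r.masks_of(label, camera): "region" (384x512 bool, what is visible of it).
- r.tip_of(label, camera): "xyz" ([x, y, z] in m, in world coordinates, good to about 4 mm: a listed point, or the origin of a listed thing).
The state is a dict: "t": time; "joint_pos": joint angles; "qd": joint speeds; "joint_torque": joint torques, N m; "tool_pos": TCP position; "ee_rot": TCP orientation; "ft_force": force on the tool from outside, world axes, zero at the start; "moment": the same for the moment, N m; "width": finger opening in m.
Only numpy, scipy, OpenCV 4.12 (cv2) and the standard library are available. Lean on these libraries where they do the work, as an engineer would, in place of code of your own. Each camera call takes 0.05 s, during which the arm holds its last target. There are 200 camera calls.

## Working session

There is one attempt and no reset: what is moved stays moved. The work goes in short steps, Python scripts to look and compute and a tool call to move; the robot and the scene stay as the last step left them, time stands still between calls to the robot, and variables do not carry over. Pictures are saved under pics/ and viewed, about 8 in all and at most 12, crops included, and the job is handed in when it is done.

Besides the shell and the picture viewer there is one more tool, called after "Call:" by a JSON object that holds its "method" and its "body", one argument or row to a line. drive_tool: Moves the arm, as the interface text tells. Its arguments: {"type":"object","properties":{"targets":{"type":"array","items":{"type":"number"}},"newtons":{"type":"number"}},"required":["targets"]}

```bash
mkdir -p pics
cat > h.py <<'E'
import numpy as np,cv2
from station import r
def K(m):
    f=192/np.tan(np.radians(m["fovy"])/2)
    return np.array([[f,0,m["cx"]],[0,f,m["cy"]],[0,0,1.]]),np.array(m["D"],float)
def c2w(name,s=None):
    m=r.camera_model(name)
    if "cam_to_world" in m: return m,np.array(m["cam_to_world"])
    s=s or r.state(); T=np.eye(4);T[:3,:3]=s["ee_rot"];T[:3,3]=s["tool_pos"]
    return m,T@np.array(m["tool_from_camera"])
def unproj(name,uv,z,s=None):
    m,T=c2w(name,s);k,D=K(m)
    p=cv2.undistortPoints(np.array(uv,float).reshape(-1,1,2),k,D).reshape(-1,2)
    d=np.c_[p[:,0],-p[:,1],-np.ones(len(p))]@T[:3,:3].T
    o=T[:3,3]; return o+d*((z-o[2])/d[:,2])[:,None]
def proj(name,P,s=None):
    m,T=c2w(name,s);k,D=K(m)
    q=(np.atleast_2d(P)-T[:3,3])@T[:3,:3]
    return cv2.projectPoints(q*[1,-1,-1],np.zeros(3),np.zeros(3),k,D)[0].reshape(-1,2)
E
python3 - <<'E'
from h import *
np.set_printoptions(precision=4,suppress=True)
s=r.state();print(s)
a=[]
for n in("scene","top"):
    f=r.grab_frame(n);a.append(f);cv2.imwrite(f"pics/{n}0.png",f)
    m,T=c2w(n);print(n,m["fovy"],m["D"],T)
    for l in("lid_center","dock_edge","dock","canister_rim","cup","jug","papercups","tamper","spoon","portafilter"):
        print(n,l,[(np.round(d["xyz"],3).tolist(),round(d["score"],2)) for d in r.tip_of(l,n)][:4])
print(r.camera_model("wrist"))
E
```

```text
{'t': 0.0, 'joint_pos': array([-79.4683,   8.6509,  82.3932,  -0.0001,  89.0279,  -7.6755]), 'qd': array([-0.0777, -0.0344, -0.0273,  0.0623,  0.0397, -0.0778]), 'joint_torque': array([ -0.0023, -71.3067, -57.0869,  -0.0005,   0.0087,   0.    ]), 'tool_pos': array([ 0.1796, -0.546 ,  0.2307]), 'ee_rot': array([[ 0.3125, -0.0002,  0.9499],
       [-0.9499,  0.0012,  0.3125],
       [-0.0012, -1.    ,  0.0002]]), 'ft_force': array([ 0.7396, -0.1154,  0.4863]), 'moment': array([ 0.012 , -0.0177, -0.0336]), 'width': 0.08511142789753554}
scene 46.037946217320226 [-0.1789  0.      0.      0.      0.    ] [[ 0.596  -0.5851  0.55    1.3256]
 [ 0.8029  0.4243 -0.4187 -0.5993]
 [ 0.0116  0.6911  0.7226  1.069 ]
 [ 0.      0.      0.      1.    ]]
scene lid_center [([0.585, 0.207, 0.039], 0.98), ([0.354, 0.198, 0.006], 0.92)]
scene dock_edge [([0.525, 0.216, 0.041], 0.76), ([0.299, 0.475, 0.037], 0.61)]
scene dock [([0.363, 0.448, -0.001], 0.98)]
scene canister_rim [([0.584, -0.162, 0.058], 0.72)]
scene cup [([0.62, 0.004, -0.004], 0.71)]
scene jug [([0.549, 0.468, 0.003], 0.85)]
scene papercup
[... 709 characters left out ...]
, 0.68)]
top cup [([0.619, 0.001, 0.002], 0.82), ([0.58, -0.16, 0.054], 0.21)]
top jug [([0.555, 0.469, -0.001], 0.76), ([0.584, 0.207, 0.043], 0.61)]
top papercups [([0.527, -0.45, -0.003], 0.67)]
top tamper [([0.752, 0.012, 0.002], 0.69), ([0.619, 0.002, -0.004], 0.69)]
top spoon [([0.495, 0.001, -0.0], 0.7)]
top portafilter [([0.764, 0.138, 0.001], 0.77)]
{'fovy': 60.53792590128094, 'cx': 257.5722170017505, 'cy': 195.02362938838579, 'D': array([-0.0472,  0.    ,  0.    ,  0.    ,  0.    ]), 'tool_from_camera': array([[ 1.    ,  0.001 , -0.0007,  0.0011],
       [-0.001 ,  0.3077, -0.9515, -0.1428],
       [-0.0007,  0.9515,  0.3077,  0.0791],
       [ 0.    ,  0.    ,  0.    ,  1.    ]])}
```

Run:
```python
import cv2
cv2.imwrite("pics/top0b.png",cv2.resize(cv2.imread("pics/top0.png"),(800,600),interpolation=cv2.INTER_CUBIC))
```

```text
(no output)
```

View pics/top0b.png

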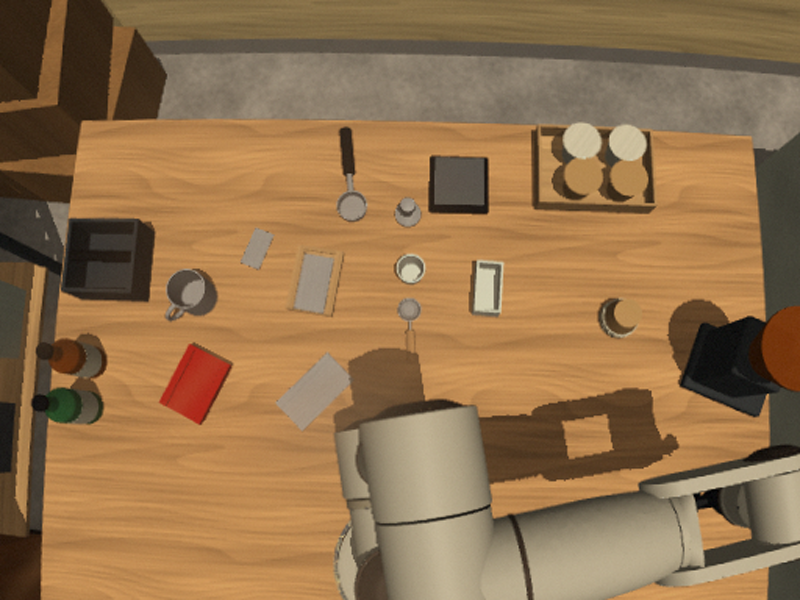

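View pics/scene0.png

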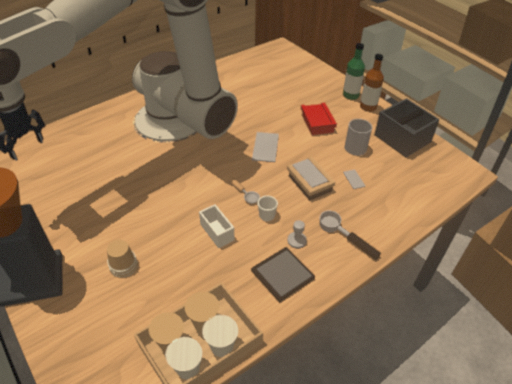

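The top view shows the plywood pan with its lid at about (316,280), the canister at (487,287), a small plate at (257,248), a large plate at (313,392), and the red dock at (196,383). I'll look at the canister and then the pan from the wrist.

Call:
{"method": "drive_tool", "body": {
  "targets": [1, 32, 38, 0, 0, 0, -5, 1, 64, 77, 0, 0, 0, -10, 1, 96, 115, 0, 0, 0, -15, 1, 128, 154, 0, 0, 0, -20, 1, 160, 193, 0, 0, 0, -24]
}}

```text
t: 1.72
tool_pos: [0.3405, -0.3518, 0.2314]
ee_rot: [[-0.104, 0.0, 0.995], [-0.995, -0.0, -0.104], [0.0, -1.0, 0.0]]
ft_force: [1.4, -0.5, -0.5]
width: 0.0853
```

Call:
{"method": "drive_tool", "body": {
  "targets": [1, 40, 48, 0, 0, 0, -2, 1, 80, 96, 0, 0, 0, -4, 1, 120, 144, 0, 0, 0, -4, 1, 160, 193, 0, 0, 0, -4, 1, 160, 193, 0, 0, 0, -4]
}}

```text
t: 2.35
tool_pos: [0.5014, -0.1569, 0.2311]
ee_rot: [[-0.165, 0.0, 0.986], [-0.986, 0.001, -0.165], [-0.001, -1.0, -0.0]]
ft_force: [-0.1, -0.6, -0.4]
width: 0.0852
```

Call:
{"method": "drive_tool", "body": {
  "targets": [1, 0, 0, 0, 0, 0, 0, 1, 0, 0, 0, 0, 0, 0]
}}

```text
t: 2.6
tool_pos: [0.4991, -0.1612, 0.2313]
ee_rot: [[-0.172, -0.0, 0.985], [-0.985, -0.0, -0.172], [0.0, -1.0, 0.0]]
ft_force: [-0.3, -1.1, 0.4]
width: 0.0853
```

Run:
```python
from h import *
s=r.state();print(s["tool_pos"],s["ee_rot"][:,0],s["t"],s["joint_pos"],s["ft_force"])
f=r.grab_frame("wrist");cv2.imwrite("pics/w1.png",f)
np.save("s1.npy",s,allow_pickle=True)
for l in("canister_rim",):
    print(l,r.tip_of(l,"wrist"))
    for m in r.masks_of(l,"wrist"): 
        q=m["region"];print(m["score"],q.sum());c=np.argwhere(q)[:,::-1].astype(np.float32);print(cv2.minAreaRect(c))
```

```text
[ 0.49907223 -0.16121281  0.23133261] [-1.71598945e-01 -9.85166883e-01  1.22923588e-04] 2.6 [-2.63180105e+01  2.56552489e+00  8.89733369e+01 -6.66097603e-03
  8.84588179e+01  7.35629667e+01] [-0.25490582 -1.14880453  0.43257785]
canister_rim [{'xyz': [0.5811, -0.1621, 0.0576], 'score': 0.75}]
0.67 7641
((243.81504821777344, 81.78414154052734), (124.74996185302734, 64.93692779541016), 82.14668273925781)
```

View pics/w1.png

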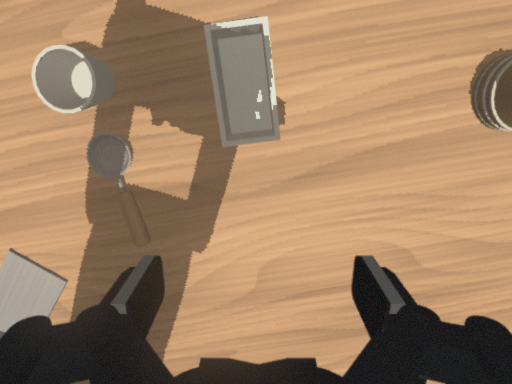

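The wrist view shows the canister with rim corners near (205,24), (268,16), (279,138) and (221,147). The cup is at (70,78), the spoon at (115,180), and the corner of the large plate at lower left.

```bash
cat >> h.py <<'E'
def rect(name,region,z,s=None):
    c=max(cv2.findContours(region.astype(np.uint8),0,2)[0],key=cv2.contourArea).reshape(-1,2)
    P=unproj(name,c,z,s)[:,:2]*1000
    (x,y),(w,h),a=cv2.minAreaRect(P.astype(np.float32))
    if w<h: a+=90;w,h=h,w
    a=(a+90)%180-90
    return np.round([x,y,w,h,a],1)
E
python3 - <<'E'
from h import *
s=np.load("s1.npy",allow_pickle=True).item()
P=unproj("wrist",[(205,24),(268,16),(279,138),(221,147)],.06,s);print(P,P.mean(0))
print([np.linalg.norm(P[i]-P[i-1]) for i in range(4)],np.degrees(np.arctan2(*(P[0]+P[1]-P[2]-P[3])[[1,0]])))
print("mask",rect("wrist",r.masks_of("canister_rim","wrist")[0]["region"],.06,s))
for m in r.masks_of("canister_rim","top"): print(rect("top",m["region"],.06))
E
```

```text
[[ 0.6392666  -0.14041879  0.06      ]
 [ 0.63597245 -0.19540373  0.06      ]
 [ 0.53006605 -0.18843215  0.06      ]
 [ 0.5311728  -0.13230145  0.06      ]] [ 0.58411948 -0.16413903  0.06      ]
[np.float64(0.10839816029294846), np.float64(0.05508353050506797), np.float64(0.10613560918254257), np.float64(0.056141610675242745)] -4.033188625990151
mask [ 583.6 -163.8  108.8   57.2   -3.5]
```

Call:
{"method": "drive_tool", "body": {
  "targets": [1, 0, 60, 0, 0, 0, 0, 1, 0, 120, 0, 0, 0, 0, 1, 0, 180, 0, 0, 0, 0, 1, 0, 240, 0, 0, 0, 0, 1, 0, 300, 0, 0, 0, 0]
}}

```text
t: 3.48
tool_pos: [0.4994, 0.1414, 0.2315]
ee_rot: [[-0.171, 0.001, 0.985], [-0.985, 0.0, -0.171], [-0.0, -1.0, 0.001]]
ft_force: [2.4, -1.6, -0.1]
width: 0.0854
```

Call:
{"method": "drive_tool", "body": {
  "targets": [1, 0, 40, 0, 0, 0, 0, 1, 0, 80, 0, 0, 0, 0, 0, 0, 80, 0, 0, 0, 0, 0, 0, 80, 0, 0, 0, 0, 0, 0, 80, 0, 0, 0, 0]
}}

```text
t: 4.1
tool_pos: [0.4998, 0.2188, 0.2313]
ee_rot: [[-0.171, 0.0, 0.985], [-0.985, -0.0, -0.171], [-0.0, -1.0, 0.0]]
ft_force: [-0.4, 0.6, 0.4]
width: 0.0322
```

Run:
```python
from h import *
s=r.state();print(s["tool_pos"],s["ee_rot"][:,0],s["t"],s["ft_force"],s["width"])
f=r.grab_frame("wrist");cv2.imwrite("pics/w2.png",f)
np.save("s2.npy",s,allow_pickle=True)
for l in("lid_center","dock_edge","dock"):
    print(l,[(d["xyz"],d["score"]) for d in r.tip_of(l,"wrist")])
for m in r.masks_of("lid_center","wrist"): print(m["score"],rect("wrist",m["region"],.044,s))
```

```text
[0.49982856 0.21883129 0.23134882] [-1.71244925e-01 -9.85228489e-01 -7.18326493e-06] 4.1 [-0.43501432  0.63578152  0.38708502] 0.032177841949010764
lid_center [([0.3566, 0.2029, 0.0032], 0.96), ([0.6641, 0.3481, 0.0031], 0.93), ([0.5795, 0.2017, 0.0405], 0.76)]
dock_edge [([0.5226, 0.2109, 0.0404], 0.71)]
dock [([0.361, 0.4488, -0.0014], 0.61)]
0.69 [583.9 204.5 120.9  66.7  -7.8]
0.68 [650.3 326.2  62.7  42.4 -17.3]
0.66 [381.9 198.  141.   76.4 -43.5]
0.33 [499.   19.  129.   46.3  -1.6]
```

View pics/w2.png

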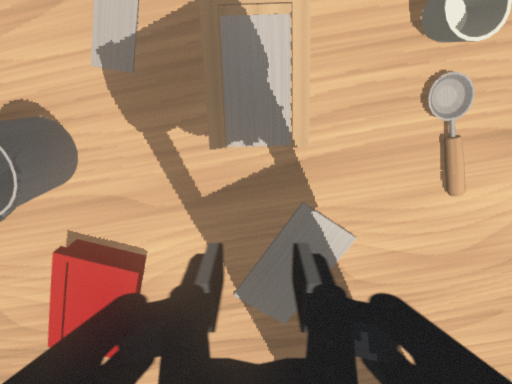

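The wrist view shows the lid in the pan with corners near (219,15), (291,12), (293,147) and (223,147). The pan's outer front corners are near (210,148) and (308,148), and the area in front of it is clear except for the flat large plate.

Run:
```python
from h import *
s=np.load("s2.npy",allow_pickle=True).item()
P=unproj("wrist",[(219,15),(291,12),(293,147),(223,147)],.044,s);print(P*1000,P.mean(0))
print([np.linalg.norm(P[i]-P[i-1]) for i in range(4)],np.degrees(np.arctan2(*(P[0]+P[1]-P[2]-P[3])[[1,0]])))
f=cv2.imread("pics/w2.png")[0:175,180:335]
cv2.imwrite("pics/w2c.png",cv2.resize(f,None,fx=4,fy=3.4,interpolation=cv2.INTER_CUBIC))
for m in r.masks_of("dock_edge","top"): print("top",m["score"],rect("top",m["region"],.045))
for m in r.masks_of("dock_edge","wrist"): print("w",m["score"],rect("wrist",m["region"],.045,s))
for m in r.masks_of("lid_center","top"): print("top",m["score"],rect("top",m["region"],.044))
```

```text
[[648.32420287 227.36232856  44.        ]
 [639.54523463 162.59996106  44.        ]
 [517.09243142 178.44743294  44.        ]
 [529.24695455 247.9887531   44.        ]] [0.58355221 0.20409962 0.044     ]
[np.float64(0.12085048803043605), np.float64(0.0653546825234411), np.float64(0.12347401094024278), np.float64(0.07059552139776223)] -8.58745537160169
top 0.77 [590.3 204.3 145.  103.7  -8. ]
top 0.64 [360.1 446.5 142.9 110.1 -24.9]
w 0.9 [588.6 203.3 136.9 101.9  -8.2]
w 0.82 [372.6 440.5 166.  107.2 -24.7]
top 0.9 [583.3 207.2 122.5  65.2  -7.7]
top 0.77 [357.5 194.  150.7  85.4 -42.9]
top 0.76 [656.1 332.1  82.6  45.1 -19.3]
top 0.73 [620.    2.4  61.7  59.1  46. ]
```

View pics/w2c.png

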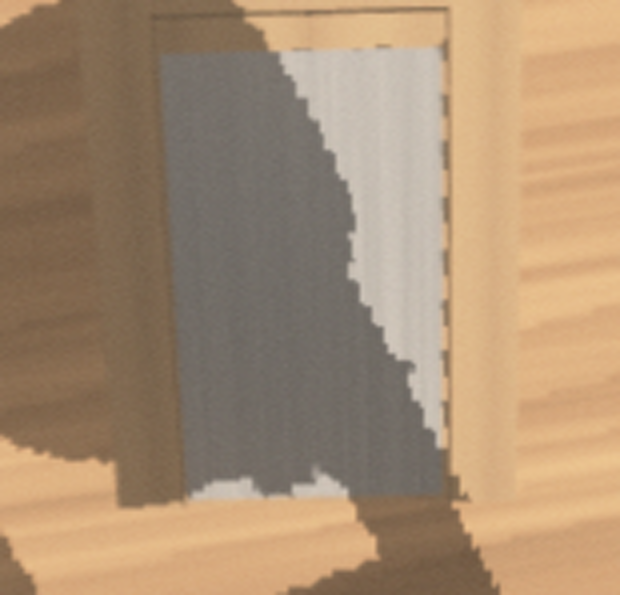

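Lid centre is at about (584, 204.5) with yaw -8°, and pan edge at about (523, 215), so the lid centre sits about 62 mm into the pan. I'll drag it about 46 mm. First I'll go above a point 20 mm behind the lid's centre.

Call:
{"method": "drive_tool", "body": {
  "targets": [0, 52, -8, -30, 0, 0, 2, 0, 104, -17, -60, 0, 0, 2, 0, 104, -17, -110, 0, 0, 2, 0, 104, -17, -150, 0, 0, 2, 0, 104, -17, -170, 0, 0, 2],
  "newtons": 100
}}

```text
t: 5.12
tool_pos: [0.6029, 0.2026, 0.059]
ee_rot: [[-0.136, -0.003, 0.991], [-0.991, -0.0, -0.136], [0.001, -1.0, -0.003]]
ft_force: [0.3, 0.1, -0.1]
width: -0.0
```

Call:
{"method": "drive_tool", "body": {
  "targets": [0, 0, 0, -5, 0, 0, 0, 0, 0, 0, -8, 0, 0, 0, 0, 0, 0, -11, 0, 0, 0, 0, 0, 0, -11, 0, 0, 0, 0, 0, 0, -11, 0, 0, 0]
}}

```text
t: 5.75
tool_pos: [0.6038, 0.2029, 0.0508]
ee_rot: [[-0.136, 0.001, 0.991], [-0.991, 0.0, -0.136], [-0.0, -1.0, 0.001]]
ft_force: [-0.6, -0.5, -0.2]
width: 0.0002
```

Run:
```python
from h import *
for i in range(3):
    s=r.state();print(s["tool_pos"],s["t"],s["ft_force"],s["width"],np.degrees(np.arctan2(*s["ee_rot"][[1,0],2]))); f=r.grab_frame("wrist")
```

```text
[0.60380261 0.2028765  0.05075347] 5.75 [-0.61609432 -0.52598986 -0.21483581] 0.0001726064694299769 -7.788580214932157
[0.60378308 0.20285737 0.05063891] 5.8 [ 0.85021153  0.11471944 -0.41264415] 1.1172945834472596e-05 -7.787565269927833
[0.60374392 0.20282905 0.05054348] 5.85 [-0.62560366  0.6053735  -0.16667349] 0.00019934504304209286 -7.79357333757935
```

Call:
{"method": "drive_tool", "body": {
  "targets": [0, 0, 0, -0.7, 0, 0, 0, 0, 0, 0, -1.4, 0, 0, 0, 0, 0, 0, -2.1, 0, 0, 0, 0, 0, 0, -2.8, 0, 0, 0, 0, 0, 0, -3.5, 0, 0, 0]
}}

```text
t: 6.52
tool_pos: [0.6036, 0.2028, 0.0467]
ee_rot: [[-0.136, 0.0, 0.991], [-0.991, 0.0, -0.136], [-0.0, -1.0, -0.0]]
ft_force: [0.4, 0.2, 0.7]
width: 0.0
```

Call:
{"method": "drive_tool", "body": {
  "targets": [0, 0, 0, -0.3, 0, 0, 0, 0, 0, 0, -0.5, 0, 0, 0, 0, 0, 0, -0.5, 0, 0, 0, 0, 0, 0, -0.5, 0, 0, 0]
}}

```text
t: 7.02
tool_pos: [0.6036, 0.2028, 0.0463]
ee_rot: [[-0.136, 0.0, 0.991], [-0.991, 0.0, -0.136], [-0.0, -1.0, 0.0]]
ft_force: [0.4, -0.4, -0.6]
width: 0.0002
```

Call:
{"method": "drive_tool", "body": {
  "targets": [0, 0, 0, -0.25, 0, 0, 0, 0, 0, 0, -0.5, 0, 0, 0, 0, 0, 0, -0.75, 0, 0, 0, 0, 0, 0, -0.75, 0, 0, 0]
}}

```text
t: 7.52
tool_pos: [0.6036, 0.2028, 0.0455]
ee_rot: [[-0.136, -0.0, 0.991], [-0.991, 0.0, -0.136], [-0.0, -1.0, -0.0]]
ft_force: [-0.4, -0.4, 0.4]
width: -0.0002
```

Call:
{"method": "drive_tool", "body": {
  "targets": [0, 0, 0, -0.2, 0, 0, 0, 0, 0, 0, -0.4, 0, 0, 0, 0, 0, 0, -0.4, 0, 0, 0]
}}

```text
t: 7.9
tool_pos: [0.6036, 0.2028, 0.0451]
ee_rot: [[-0.136, -0.0, 0.991], [-0.991, 0.0, -0.136], [-0.0, -1.0, -0.0]]
ft_force: [-0.8, -0.0, 0.1]
width: -0.0001
```

Call:
{"method": "drive_tool", "body": {
  "targets": [0, 0, 0, -0.2, 0, 0, 0, 0, 0, 0, -0.4, 0, 0, 0, 0, 0, 0, -0.4, 0, 0, 0]
}}

```text
t: 8.28
tool_pos: [0.6036, 0.2028, 0.0447]
ee_rot: [[-0.136, -0.0, 0.991], [-0.991, 0.0, -0.136], [-0.0, -1.0, -0.0]]
ft_force: [0.2, 0.8, -0.8]
width: -0.0002
```

Call:
{"method": "drive_tool", "body": {
  "targets": [0, 0, 0, -0.2, 0, 0, 0, 0, 0, 0, -0.4, 0, 0, 0, 0, 0, 0, -0.4, 0, 0, 0]
}}

```text
t: 8.65
tool_pos: [0.6037, 0.2028, 0.0443]
ee_rot: [[-0.136, 0.0, 0.991], [-0.991, 0.0, -0.136], [-0.0, -1.0, 0.0]]
ft_force: [0.9, 0.1, -0.8]
width: 0.0
```

Call:
{"method": "drive_tool", "body": {
  "targets": [0, 0, 0, -0.2, 0, 0, 0, 0, 0, 0, -0.4, 0, 0, 0, 0, 0, 0, -0.4, 0, 0, 0]
}}

```text
t: 9.02
tool_pos: [0.6037, 0.2028, 0.0441]
ee_rot: [[-0.136, 0.0, 0.991], [-0.991, 0.0, -0.136], [-0.0, -1.0, 0.0]]
ft_force: [-1.8, 0.0, 2.3]
width: -0.0001
```

Call:
{"method": "drive_tool", "body": {
  "targets": [0, 0, 0, -0.2, 0, 0, 0, 0, 0, 0, -0.2, 0, 0, 0]
}}

```text
t: 9.28
tool_pos: [0.6037, 0.2028, 0.0441]
ee_rot: [[-0.136, 0.0, 0.991], [-0.991, 0.0, -0.136], [-0.0, -1.0, 0.0]]
ft_force: [-3.6, -0.1, 5.6]
width: 0.0
```

Run:
```python
from h import *
F=[]
for i in range(4):
    s=r.state();F.append(s["ft_force"]);r.grab_frame("wrist")
print(F,s["tool_pos"])
```

```text
[array([-3.61955195, -0.14321949,  5.64048573]), array([-2.96589887, -0.40729226,  6.61768362]), array([-2.10374443, -0.82853033,  6.25445523]), array([-2.94060373, -0.90256959,  6.10194246])] [0.60367825 0.20281069 0.04405503]
```

Call:
{"method": "drive_tool", "body": {
  "targets": [0, 0, 0, -0.1, 0, 0, 0, 0, -1, 0.1, -0.1, 0, 0, 0, 0, -2.5, 0.4, -0.1, 0, 0, 0, 0, -4, 0.6, -0.1, 0, 0, 0, 0, -4, 0.6, -0.1, 0, 0, 0]
}}

```text
t: 10.1
tool_pos: [0.6, 0.2035, 0.0441]
ee_rot: [[-0.136, 0.001, 0.991], [-0.991, 0.0, -0.136], [-0.0, -1.0, 0.001]]
ft_force: [1.5, -0.3, 5.3]
width: -0.0001
```

Call:
{"method": "drive_tool", "body": {
  "targets": [0, 0, 0, -0.1, 0, 0, 0, 0, -1, 0.1, -0.15, 0, 0, 0, 0, -2.5, 0.4, -0.15, 0, 0, 0, 0, -4.5, 0.6, -0.15, 0, 0, 0, 0, -6, 0.8, -0.15, 0, 0, 0]
}}

```text
t: 10.72
tool_pos: [0.5942, 0.2043, 0.044]
ee_rot: [[-0.136, 0.002, 0.991], [-0.991, 0.0, -0.136], [-0.001, -1.0, 0.002]]
ft_force: [2.2, -0.4, 7.3]
width: -0.0002
```

Run:
```python
from h import *
s=r.state();F=[]
for i in range(4):
    s=r.state();F.append(s["ft_force"]);f=r.grab_frame("wrist")
print(np.mean(F,0),s["tool_pos"],s["t"])
np.save("s3.npy",s,allow_pickle=True);cv2.imwrite("pics/w3.png",f)
for m in r.masks_of("lid_center","wrist"): print(m["score"],rect("wrist",m["region"],.044,s))
for m in r.masks_of("dock_edge","wrist"): print("dock",m["score"],rect("wrist",m["region"],.045,s))
f=r.grab_frame("top")
for m in r.masks_of("lid_center","top"): print("top",m["score"],rect("top",m["region"],.044))
```

```text
[ 1.69923316 -0.24409061  7.18049277] [0.59407732 0.20427946 0.04404254] 10.875
0.84 [665.1 299.1  66.6  21.9 -20.9]
0.78 [604.6 201.5  67.8  64.5  -8.1]
dock 0.8 [617.4 199.5 100.7  90.4  81.6]
top 0.75 [568.1 212.1  56.8  33.8 -83.6]
```

Call:
{"method": "drive_tool", "body": {
  "targets": [0, -1.5, 0.2, -0.07, 0, 0, 0, 0, -4, 0.5, -0.07, 0, 0, 0, 0, -6, 0.8, -0.07, 0, 0, 0, 0, -8, 1.1, -0.07, 0, 0, 0, 0, -10, 1.4, -0.07, 0, 0, 0]
}}

```text
t: 11.75
tool_pos: [0.5843, 0.2057, 0.044]
ee_rot: [[-0.136, 0.002, 0.991], [-0.991, 0.0, -0.136], [-0.001, -1.0, 0.002]]
ft_force: [3.8, -0.6, 7.6]
width: 0.0001
```

```bash
cat > look.py <<'E'
from h import *
F=[]
for i in range(3):
    s=r.state();F.append(s["ft_force"]);f=r.grab_frame("wrist")
print(np.mean(F,0),s["tool_pos"],s["t"])
cv2.imwrite("pics/wl.png",f);np.save("sl.npy",s,allow_pickle=True)
u=np.array([.990,-.141])
for l,z in(("lid_center",.044),("dock_edge",.045)):
  for m in r.masks_of(l,"wrist"):
    q=rect("wrist",m["region"],z,s)
    c=max(cv2.findContours(m["region"].astype(np.uint8),0,2)[0],key=cv2.contourArea).reshape(-1,2)
    P=(unproj("wrist",c,z,s)[:,:2]*1000-[523,215])@u
    print(l,round(m["score"],2),q,"along",np.percentile(P,[1,99]).round(1))
E
python3 look.py
```

```text
[ 2.35524808 -0.37470191  7.39771463] [0.58405278 0.20571065 0.04401563] 11.85
lid_center 0.84 [595.  202.7  66.8  64.4  -8.4] along [ 39.6 106.4]
lid_center 0.79 [662.6 298.7  66.8  20.  -20.6] along [ 92.8 160.9]
dock_edge 0.58 [611.6 200.1 100.1  99.4  81.9] along [ 40.7 139.5]
```

Call:
{"method": "drive_tool", "body": {
  "targets": [0, -2, 0.3, -0.03, 0, 0, 0, 0, -4, 0.6, -0.03, 0, 0, 0, 0, -6, 0.9, -0.03, 0, 0, 0, 0, -8, 1.1, -0.03, 0, 0, 0, 0, -10, 1.4, -0.03, 0, 0, 0]
}}

```text
t: 12.62
tool_pos: [0.5743, 0.2071, 0.044]
ee_rot: [[-0.136, 0.002, 0.991], [-0.991, 0.0, -0.136], [-0.001, -1.0, 0.002]]
ft_force: [3.7, -0.3, 6.5]
width: -0.0002
```

```bash
python3 look.py
```

```text
[ 2.64918991 -0.54873241  7.53743075] [0.57410186 0.20710816 0.04402868] 12.725
lid_center 0.9 [660.  298.4  66.4  18.1 -20.3] along [ 90.5 157.7]
lid_center 0.85 [584.7 204.4  67.7  65.3  -7.9] along [28.6 96.4]
dock_edge 0.85 [607.  200.6 108.8 100.8  -8.1] along [ 31.3 139.6]
```

Call:
{"method": "drive_tool", "body": {
  "targets": [0, -2, 0.3, -0.03, 0, 0, 0, 0, -4, 0.6, -0.03, 0, 0, 0, 0, -6, 0.9, -0.03, 0, 0, 0, 0, -8, 1.1, -0.03, 0, 0, 0, 0, -10, 1.4, -0.03, 0, 0, 0]
}}

```text
t: 13.5
tool_pos: [0.5643, 0.2085, 0.044]
ee_rot: [[-0.136, 0.002, 0.991], [-0.991, 0.0, -0.136], [-0.001, -1.0, 0.002]]
ft_force: [3.6, -0.5, 7.2]
width: -0.0002
```

```bash
python3 look.py
```

```text
[ 2.39275417 -0.5840643   7.47815309] [0.56413293 0.20852099 0.04403068] 13.6
lid_center 0.79 [574.8 205.6  68.2  65.1  -8.1] along [18.6 86.5]
lid_center 0.6 [657.7 297.8  66.8  16.7 -20. ] along [ 88.5 155.8]
dock_edge 0.73 [601.7 201.6 119.5 100.7  -8.1] along [ 20.6 139.3]
```

Call:
{"method": "drive_tool", "body": {
  "targets": [0, -2, 0.3, -0.03, 0, 0, 0, 0, -4, 0.6, -0.03, 0, 0, 0, 0, -6, 0.9, -0.03, 0, 0, 0, 0, -8, 1.1, -0.03, 0, 0, 0, 0, -9, 1.3, -0.03, 0, 0, 0]
}}

```text
t: 14.38
tool_pos: [0.5553, 0.2098, 0.044]
ee_rot: [[-0.136, 0.002, 0.991], [-0.991, 0.0, -0.136], [-0.001, -1.0, 0.002]]
ft_force: [4.0, -0.6, 7.2]
width: -0.0001
```

Call:
{"method": "drive_tool", "body": {
  "targets": [0, 0.5, 0, 0.3, 0, 0, 0, 0, 0.5, 0, 3, 0, 0, 0, 0, 0.5, 0, 30, 0, 0, 0, 0, -25, 4, 80, 0, 0, 0, 1, -60, 8, 130, 0, 0, 0]
}}

```text
t: 15.0
tool_pos: [0.4938, 0.2176, 0.1742]
ee_rot: [[-0.136, -0.001, 0.991], [-0.991, -0.0, -0.136], [0.0, -1.0, -0.001]]
ft_force: [-0.1, 0.1, -0.1]
width: 0.0171
```

Call:
{"method": "drive_tool", "body": {
  "targets": [1, -25, 3, 0, 0, 0, 0, 1, -25, 3, 0, 0, 0, 0, 1, -25, 3, 0, 0, 0, 0]
}}

```text
t: 15.38
tool_pos: [0.4699, 0.2206, 0.173]
ee_rot: [[-0.136, -0.0, 0.991], [-0.991, -0.0, -0.136], [0.0, -1.0, -0.0]]
ft_force: [-0.3, 0.6, 0.5]
width: 0.0723
```

```bash
python3 look.py;  python3 - <<'E'
from h import *
f=r.grab_frame("top")
for l in("lid_center","dock_edge"):
  for m in r.masks_of(l,"top"): print(l,m["score"],rect("top",m["region"],.044))
  print([(d["xyz"],d["score"]) for d in r.tip_of(l,"top")],[(d["xyz"],d["score"]) for d in r.tip_of(l,"wrist")])
E
```

```text
[-0.15348756  0.16959615  0.27474071] [0.47007799 0.22053186 0.17269583] 15.475
lid_center 0.93 [624.3 331.8  41.1  20.2  73.4] along [71.5 91.5]
lid_center 0.84 [538.9 210.6 119.9  64.3  -8.5] along [-43.4  76.3]
lid_center 0.83 [382.4 198.7 138.1  74.  -44.1] along [-210.9  -62.5]
dock_edge 0.79 [384.7 433.8 140.  109.3 -25.4] along [-217.5  -96. ]
dock_edge 0.66 [566.9 206.  101.6  90.6  82.2] along [-0.7 89.9]
lid_center 0.78 [391.1 154.8  69.2  43.3  47.1]
lid_center 0.68 [656.8 332.7  83.2  46.4 -20.8]
lid_center 0.63 [556.7 184.7  84.4  29.4   8. ]
[([0.6613, 0.3426, 0.0034], 0.81), ([0.3565, 0.199, 0.0023], 0.48)] [([0.5349, 0.2129, 0.0384], 0.97), ([0.3594, 0.2014, 0.0033], 0.89)]
dock_edge 0.93 [591.1 201.6 138.5  98.3  -7.8]
dock_edge 0.72 [360.4 447.3 137.  105.7 -25.1]
[([0.5194, 0.2175, 0.0376], 0.72), ([0.2986, 0.4761, 0.0369], 0.7)] []
```

View pics/wl.png

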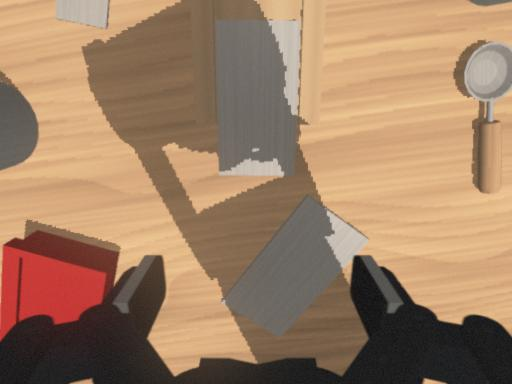

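The lid overhangs about 43 mm and is level. The mask gives its centre 17 mm behind the edge. The fingers' midpoint in the picture is at column 258.5 while calibration predicts 255.5, so the wrist camera reads about 1.6 mm too far to -y. That matches the top camera. I'll lower the open jaws around the overhang and check before closing.

Call:
{"method": "drive_tool", "body": {
  "targets": [1, 18, -2, -40, 0, 0, 0, 1, 35, -3.5, -80, 0, 0, 0, 1, 35, -3.5, -110, 0, 0, 0, 1, 35, -3.5, -135, 0, 0, 0, 1, 35, -3.5, -155, 0, 0, 0],
  "newtons": 20
}}

```text
t: 16.6
tool_pos: [0.5044, 0.2171, 0.0172]
ee_rot: [[-0.136, -0.001, 0.991], [-0.991, -0.0, -0.136], [0.0, -1.0, -0.001]]
ft_force: [0.9, -0.5, 0.2]
width: 0.0855
```

Call:
{"method": "drive_tool", "body": {
  "targets": [1, 0, 0, 0, 0, 0, 0, 1, 0, 0, 0, 0, 0, 0]
}}

```text
t: 16.85
tool_pos: [0.505, 0.2173, 0.0192]
ee_rot: [[-0.136, 0.001, 0.991], [-0.991, 0.0, -0.136], [-0.0, -1.0, 0.001]]
ft_force: [0.2, 0.6, 0.2]
width: 0.0855
```

```bash
python3 look.py; python3 -c "
import cv2;f=cv2.imread('pics/wl.png');cv2.imwrite('pics/wg.png',cv2.resize(f,(800,600),interpolation=cv2.INTER_CUBIC))"
```

```text
[0.05689143 0.04912589 0.61445198] [0.50517572 0.21738669 0.01936614] 16.95
lid_center 0.63 [539.3 210.8 120.3  65.   -8.5] along [-43.1  76.8]
lid_center 0.63 [466.1 184.   23.5  17.2 -42.3] along [-64.3 -38.4]
dock_edge 0.97 [567.  206.5 100.5  90.5  81.9] along [-0.4 87.2]
```

View pics/wg.png

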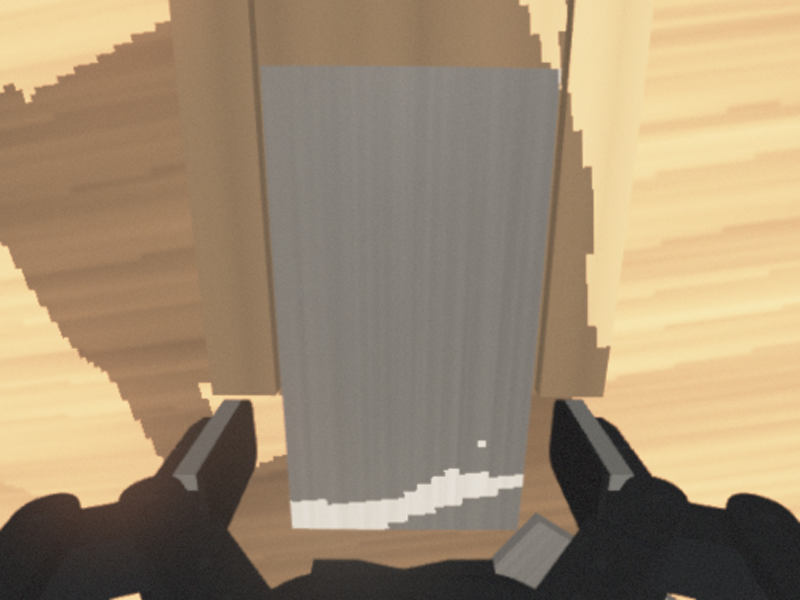

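Picture: the pads' inner edges are at x≈254 and 554, and the lid's sides at the same row at 283 and 531. The lid is about 0.7 mm right of the jaw centre and nearly centred in the channel. I'll shift 0.7 mm, lower 2 mm and close lightly.

Call:
{"method": "drive_tool", "body": {
  "targets": [1, -0.1, -0.7, -2, 0, 0, 0, 0.82, -0.1, -0.7, -2, 0, 0, 0, 0.82, -0.1, -0.7, -2, 0, 0, 0, 0.72, -0.1, -0.7, -2, 0, 0, 0, 0.72, -0.1, -0.7, -2, 0, 0, 0],
  "newtons": 20
}}

```text
t: 17.73
tool_pos: [0.5046, 0.2165, 0.0164]
ee_rot: [[-0.136, 0.0, 0.991], [-0.991, 0.0, -0.136], [-0.0, -1.0, 0.0]]
ft_force: [-0.8, 0.0, 2.2]
width: 0.0634
```

Call:
{"method": "drive_tool", "body": {
  "targets": [0.7, 0, 0, 0, 0, 0, 0, 0.7, 0, 0, 0, 0, 0, 0]
}}

```text
t: 17.98
tool_pos: [0.5046, 0.2165, 0.0164]
ee_rot: [[-0.136, 0.0, 0.991], [-0.991, 0.0, -0.136], [-0.0, -1.0, 0.0]]
ft_force: [0.3, 0.2, 3.4]
width: 0.0636
```

Call:
{"method": "drive_tool", "body": {
  "targets": [0.65, 0, 0, 0.15, 0, 0, 0, 0.65, 0, 0, 0.15, 0, 0, 0],
  "newtons": 50
}}

```text
t: 18.23
tool_pos: [0.5046, 0.2165, 0.0166]
ee_rot: [[-0.136, 0.0, 0.991], [-0.991, 0.0, -0.136], [-0.0, -1.0, 0.0]]
ft_force: [-1.2, -1.2, 5.0]
width: 0.0625
```

Call:
{"method": "drive_tool", "body": {
  "targets": [0.6, 0, 0, 0.2, 0, 0, 0, 0.6, 0, 0, 0.4, 0, 0, 0],
  "newtons": 60
}}

```text
t: 18.48
tool_pos: [0.5046, 0.2165, 0.0168]
ee_rot: [[-0.136, 0.0, 0.991], [-0.991, 0.0, -0.136], [-0.0, -1.0, 0.0]]
ft_force: [0.3, 0.7, 1.7]
width: 0.0621
```

Call:
{"method": "drive_tool", "body": {
  "targets": [0.6, 0, 0, 0, 0, 0, 0],
  "newtons": 75
}}

```text
t: 18.6
tool_pos: [0.5046, 0.2165, 0.0169]
ee_rot: [[-0.136, 0.0, 0.991], [-0.991, 0.0, -0.136], [-0.0, -1.0, 0.0]]
ft_force: [0.5, -0.6, 4.5]
width: 0.0616
```

Call:
{"method": "drive_tool", "body": {
  "targets": [0.6, 0, 0, 0.3, 0, 0, 0, 0.6, 0, 0, 0.3, 0, 0, 0],
  "newtons": 90
}}

```text
t: 18.85
tool_pos: [0.5046, 0.2165, 0.0171]
ee_rot: [[-0.136, 0.0, 0.991], [-0.991, 0.0, -0.136], [-0.0, -1.0, 0.0]]
ft_force: [0.7, 0.5, 2.8]
width: 0.0611
```

Call:
{"method": "drive_tool", "body": {
  "targets": [0.55, 0, 0, 0.2, 0, 0, 0, 0.55, 0, 0, 0.3, 0, 0, 0],
  "newtons": 105
}}

```text
t: 19.1
tool_pos: [0.5045, 0.2165, 0.0173]
ee_rot: [[-0.136, -0.0, 0.991], [-0.991, 0.0, -0.136], [-0.0, -1.0, -0.0]]
ft_force: [1.1, 0.5, 0.2]
width: 0.0611
```

Call:
{"method": "drive_tool", "body": {
  "targets": [0.55, 0, 0, 0.5, 0, 0, 0, 0.55, 0, 0, 1.5, 0, 0, 0, 0.55, 0, 0, 4, 0, 0, 0, 0.55, 0, 0, 8, 0, 0, 0, 0.55, 0, 0, 14, 0, 0, 0]
}}

```text
t: 19.73
tool_pos: [0.5045, 0.2165, 0.0317]
ee_rot: [[-0.136, -0.0, 0.991], [-0.991, 0.0, -0.136], [-0.0, -1.0, -0.0]]
ft_force: [0.5, -0.2, -2.0]
width: 0.0611
```

Call:
{"method": "drive_tool", "body": {
  "targets": [0.55, 0, 0, 10, 0, 0, 0, 0.55, 0, 0, 22, 0, 0, 0, 0.55, 0, 0, 36, 0, 0, 0, 0.55, 0, 0, 50, 0, 0, 0, 0.55, 0, 0, 62, 0, 0, 0]
}}

```text
t: 20.35
tool_pos: [0.5047, 0.2165, 0.0946]
ee_rot: [[-0.136, 0.001, 0.991], [-0.991, 0.0, -0.136], [-0.0, -1.0, 0.001]]
ft_force: [0.1, -0.1, -2.8]
width: 0.0609
```

Call:
{"method": "drive_tool", "body": {
  "targets": [0.55, 0, 0, 3, 0, 0, 0, 0.55, 0, 0, 3, 0, 0, 0, 0.55, 0, 0, 3, 0, 0, 0]
}}

```text
t: 20.72
tool_pos: [0.5043, 0.2164, 0.0959]
ee_rot: [[-0.136, -0.001, 0.991], [-0.991, -0.0, -0.136], [0.0, -1.0, -0.001]]
ft_force: [0.1, -0.2, -3.0]
width: 0.0609
```

```bash
python3 look.py
```

```text
[-0.35990966  0.12552275 -3.19590549] [0.50435683 0.21645642 0.09599583] 20.825
lid_center 0.82 [508.3 214.5 204.3 108.8  -8.2] along [-116.1   87.4]
lid_center 0.64 [634.2 322.2  38.7  33.3  70.9] along [ 75.6 108.4]
lid_center 0.59 [402.8 208.   70.8  38.   76.2] along [-139.7 -102.2]
dock_edge 0.73 [428.4 403.   64.4  39.3 -23.6] along [-145.4  -84.3]
dock_edge 0.61 [618.2 198.9  99.4  20.4  82.2] along [ 86.5 106.8]
```

View pics/wl.png

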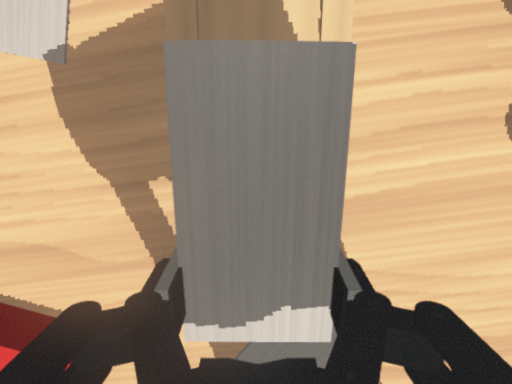

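The lid is held level, with corners at (166,42), (355,43), (331,342) and (184,340), matching its pose before the grip. I'll carry it over the canister.

Call:
{"method": "drive_tool", "body": {
  "targets": [0.55, 2, -10, 4, 0, 0, 0, 0.55, 5, -35, 8, 0, 0, 1, 0.55, 9, -70, 12, 0, 0, 2, 0.55, 14, -110, 12, 0, 0, 3, 0.55, 19, -150, 12, 0, 0, 4]
}}

```text
t: 21.6
tool_pos: [0.5236, 0.0647, 0.1089]
ee_rot: [[-0.065, 0.001, 0.998], [-0.998, -0.0, -0.065], [0.0, -1.0, 0.001]]
ft_force: [1.0, 0.5, -2.5]
width: 0.061
```

Call:
{"method": "drive_tool", "body": {
  "targets": [0.55, 5, -40, 0, 0, 0, 0.5, 0.55, 10, -80, 0, 0, 0, 0.5, 0.55, 15, -120, 0, 0, 0, 0.5, 0.55, 19, -155, 0, 0, 0, 0.5, 0.55, 22, -185, 0, 0, 0, 0.5]
}}

```text
t: 22.22
tool_pos: [0.5454, -0.1206, 0.1088]
ee_rot: [[-0.058, 0.0, 0.998], [-0.998, -0.0, -0.058], [0.0, -1.0, 0.0]]
ft_force: [0.5, 1.0, -3.5]
width: 0.0605
```

Call:
{"method": "drive_tool", "body": {
  "targets": [0.55, 2, -22, 0, 0, 0, 0, 0.55, 3, -35, 0, 0, 0, 0, 0.55, 3.4, -42, 0, 0, 0, 0, 0.55, 3.4, -42, 0, 0, 0, 0, 0.55, 3.4, -42, 0, 0, 0, 0]
}}

```text
t: 22.85
tool_pos: [0.549, -0.1598, 0.1085]
ee_rot: [[-0.057, -0.0, 0.998], [-0.998, 0.0, -0.057], [-0.0, -1.0, -0.0]]
ft_force: [0.7, 0.4, -3.1]
width: 0.0611
```

Run:
```python
from h import *
s=r.state();print(s["tool_pos"],s["t"],s["ft_force"],s["width"],np.degrees(np.arctan2(*s["ee_rot"][[1,0],2])))
for n in("scene","top"):
    r.grab_frame(n);print(n,[(d["xyz"],d["score"]) for l in("canister_rim","lid_center") for d in r.tip_of(l,n)])
f=r.grab_frame("wrist");cv2.imwrite("pics/w5.png",f)
```

```text
[ 0.54895058 -0.15983051  0.10847143] 22.85 [ 0.67187091  0.35554631 -3.10070454] 0.061109460222970514 -3.2549986516154235
scene [([0.5835, -0.1616, 0.0592], 0.56), ([0.5503, 0.4644, 0.0017], 0.4), ([0.3572, 0.2005, 0.006], 0.67), ([0.6658, 0.3448, 0.0004], 0.63), ([0.583, -0.1618, 0.1311], 0.62)]
top [([0.3548, 0.1999, 0.0037], 0.78), ([0.6618, 0.3411, -0.0], 0.59)]
```

View pics/w5.png

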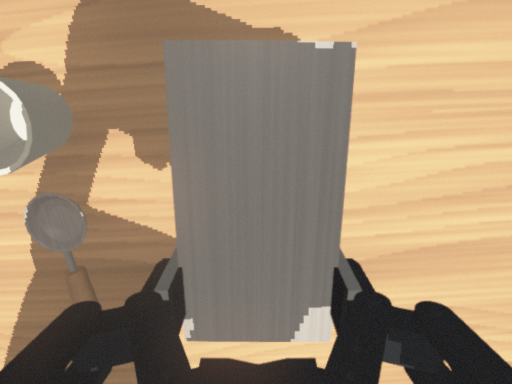

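The lid is unchanged in the grip and hides the canister. The scene camera puts it at (583,-162) over the canister's (583.5,-161.6). I'll descend.

Call:
{"method": "drive_tool", "body": {
  "targets": [0.55, 0, 0, -12, 0, 0, 0, 0.55, 0, 0, -28, 0, 0, 0, 0.55, 0, 0, -44, 0, 0, 0, 0.55, 0, 0, -56, 0, 0, 0, 0.55, 0, 0, -64, 0, 0, 0]
}}

```text
t: 23.82
tool_pos: [0.5487, -0.1604, 0.0434]
ee_rot: [[-0.057, -0.001, 0.998], [-0.998, 0.0, -0.057], [-0.0, -1.0, -0.001]]
ft_force: [0.5, 0.6, -2.4]
width: 0.0613
```

Call:
{"method": "drive_tool", "body": {
  "targets": [0.55, 0, 0, -1, 0, 0, 0, 0.55, 0, 0, -2, 0, 0, 0, 0.55, 0, 0, -3, 0, 0, 0, 0.55, 0, 0, -4, 0, 0, 0, 0.55, 0, 0, -4, 0, 0, 0]
}}

```text
t: 24.45
tool_pos: [0.5489, -0.1605, 0.0405]
ee_rot: [[-0.057, 0.0, 0.998], [-0.998, 0.0, -0.057], [-0.0, -1.0, 0.0]]
ft_force: [-0.4, -1.0, -2.9]
width: 0.0609
```

Call:
{"method": "drive_tool", "body": {
  "targets": [0.55, 0, 0, -0.5, 0, 0, 0, 0.55, 0, 0, -1, 0, 0, 0, 0.55, 0, 0, -1.5, 0, 0, 0, 0.55, 0, 0, -2, 0, 0, 0, 0.55, 0, 0, -2, 0, 0, 0]
}}

```text
t: 25.08
tool_pos: [0.549, -0.1605, 0.0384]
ee_rot: [[-0.057, 0.0, 0.998], [-0.998, 0.0, -0.057], [-0.0, -1.0, 0.0]]
ft_force: [0.7, 0.4, -2.2]
width: 0.061
```

Call:
{"method": "drive_tool", "body": {
  "targets": [0.55, 0, 0, -0.4, 0, 0, 0, 0.55, 0, 0, -0.8, 0, 0, 0, 0.55, 0, 0, -0.8, 0, 0, 0]
}}

```text
t: 25.45
tool_pos: [0.549, -0.1605, 0.0377]
ee_rot: [[-0.057, 0.0, 0.998], [-0.998, 0.0, -0.057], [-0.0, -1.0, 0.0]]
ft_force: [-0.2, -0.5, -1.1]
width: 0.0607
```

Call:
{"method": "drive_tool", "body": {
  "targets": [0.55, 0, 0, -0.3, 0, 0, 0, 0.55, 0, 0, -0.3, 0, 0, 0]
}}

```text
t: 25.7
tool_pos: [0.549, -0.1605, 0.0374]
ee_rot: [[-0.057, 0.0, 0.998], [-0.998, 0.0, -0.057], [-0.0, -1.0, 0.0]]
ft_force: [-0.2, -0.2, -1.3]
width: 0.0608
```

Call:
{"method": "drive_tool", "body": {
  "targets": [0.55, 0, 0, -0.3, 0, 0, 0, 0.55, 0, 0, -0.3, 0, 0, 0]
}}

```text
t: 25.95
tool_pos: [0.549, -0.1605, 0.0373]
ee_rot: [[-0.057, 0.0, 0.998], [-0.998, 0.0, -0.057], [-0.0, -1.0, 0.0]]
ft_force: [-2.5, 0.0, 3.6]
width: 0.0608
```

Call:
{"method": "drive_tool", "body": {
  "targets": [0.65, 0, 0, 0, 0, 0, 0, 0.7, 0, 0, 0, 0, 0, 0],
  "newtons": 20
}}

```text
t: 26.2
tool_pos: [0.549, -0.1605, 0.0373]
ee_rot: [[-0.057, 0.0, 0.998], [-0.998, 0.0, -0.057], [-0.0, -1.0, 0.0]]
ft_force: [-3.0, 1.0, 5.5]
width: 0.0608
```

Call:
{"method": "drive_tool", "body": {
  "targets": [0.8, 0, 0, 0, 0, 0, 0, 1, 0, 0, 0, 0, 0, 0, 1, 0, 0, 0, 0, 0, 0, 1, 0, 0, 0, 0, 0, 0]
}}

```text
t: 26.7
tool_pos: [0.549, -0.1605, 0.037]
ee_rot: [[-0.057, -0.0, 0.998], [-0.998, 0.0, -0.057], [-0.0, -1.0, -0.0]]
ft_force: [0.5, 0.4, 0.4]
width: 0.0856
```

Run:
```python
from h import *
s=r.state();print(s["tool_pos"],s["t"],s["ft_force"],s["width"])
f=r.grab_frame("wrist");cv2.imwrite("pics/w6.png",f)
```

```text
[ 0.54896219 -0.16048025  0.03701058] 26.7 [0.47044433 0.40393475 0.3695394 ] 0.08555882918704784
```

View pics/w6.png

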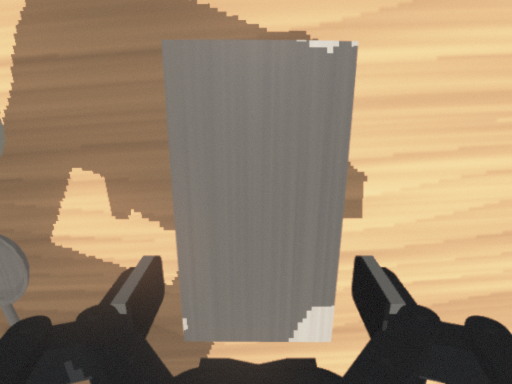

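The fingers are clear on both sides (inner edges 163 and 354, lid sides about 178 and 343). The lid has stayed put, so I'll rise and check.

Call:
{"method": "drive_tool", "body": {
  "targets": [1, 0, 0, 5, 0, 0, 0, 1, 0, 0, 20, 0, 0, 0, 1, 0, 0, 50, 0, 0, 0, 1, 0, 0, 100, 0, 0, 0, 1, -30, 0, 150, 0, 0, 0]
}}

```text
t: 27.38
tool_pos: [0.5192, -0.1604, 0.1894]
ee_rot: [[-0.057, 0.001, 0.998], [-0.998, -0.0, -0.057], [0.0, -1.0, 0.001]]
ft_force: [-0.0, 0.1, -0.5]
width: 0.0854
```

Call:
{"method": "drive_tool", "body": {
  "targets": [1, -50, 0, 30, 0, 0, 0, 1, -50, 0, 30, 0, 0, 0, 1, -50, 0, 30, 0, 0, 0, 1, -50, 0, 30, 0, 0, 0]
}}

```text
t: 27.88
tool_pos: [0.4693, -0.1603, 0.2163]
ee_rot: [[-0.057, -0.001, 0.998], [-0.998, 0.001, -0.057], [-0.001, -1.0, -0.001]]
ft_force: [0.4, -0.7, 0.0]
width: 0.0856
```

Run:
```python
from h import *
s=r.state();print(s["tool_pos"],s["t"],s["ft_force"])
f=r.grab_frame("wrist")
g=r.grab_frame("scene")
for n in("wrist","scene"):
  for l in("lid_center","canister_rim"): print(n,l,[(np.round(d["xyz"],4),d["score"]) for d in r.tip_of(l,n)])
for m in r.masks_of("lid_center","wrist"): print(m["score"],rect("wrist",m["region"],.064,s))
g=cv2.resize(g[170:290,150:310],(640,480),interpolation=cv2.INTER_CUBIC)
cv2.imwrite("pics/fin.png",g)
```

```text
[ 0.46929545 -0.16034644  0.21633425] 27.875 [ 0.41641552 -0.6521248   0.03955193]
wrist lid_center []
wrist canister_rim []
scene lid_center [(array([ 0.5834, -0.1612,  0.0587]), 0.72), (array([0.3572, 0.1998, 0.0056]), 0.72), (array([ 0.5799, -0.1608,  0.0601]), 0.69), (array([0.6662, 0.3448, 0.0019]), 0.55)]
scene canister_rim [(array([ 0.5833, -0.1625,  0.0588]), 0.89)]
0.97 [ 570.8 -163.2   94.4   64.9   -3.5]
0.84 [390.4  94.3 102.6  38.7 -18.2]
```

View pics/fin.png

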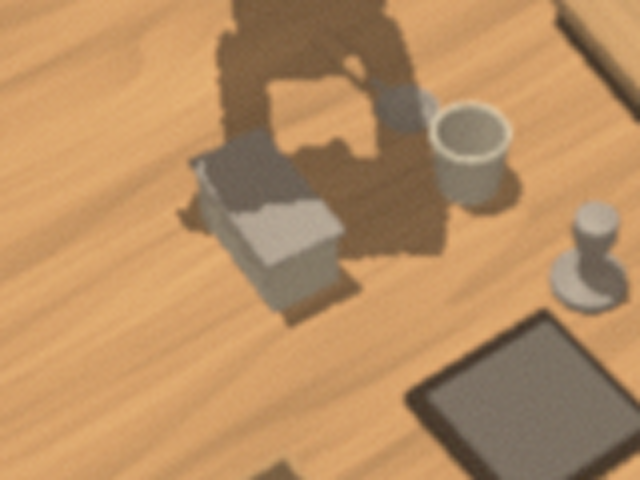

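The lid lies flat and square on the canister, with nothing else disturbed. The visible front end at x≈523.6 mm puts its centre at about 583.6, and its yaw is -3.5°, both matching the canister. Handing in.

```bash
python3 -c "
from station import r
print(r.job_done())"
```

```text
the job is handed in; nothing more can be done
None
```

The lid is on the canister and the job is handed in; the simulator gave no verdict.

**What I did**
- **Drag:** I felt for the lid's top (44.0 mm up) and dragged it with about 7.5 N until it overhung about 43 mm.
- **Lift:** I pinched the overhang with up to 105 N, easing upward as the closing pads pressed on the pan. The most I read there was about 5 N.
- **Set down:** I set it on the canister at about 6 N, with at most about 9 N during release.

**Last checks**
- **Scene camera:** it put the lid within about 1–4 mm of the canister's rim centre.
- **Wrist camera:** it gave the lid's yaw as -3.5° against the canister's -3.7°, and its centre at x≈583.6 against 583.8 mm.
- **Final picture:** the lid lies flat, the canister stands upright where it was, and the gripper is clear. The cup and tamper in view look undisturbed.

**Checks that disagreed or failed**
- **Sideways offset:** the wrist camera read about 1.6 mm off to the side. I corrected this from the fingers' own position in the picture, and it then agreed with the other cameras.
- **Slip at the start:** at about 5 N the finger slipped roughly 5 mm on the lid before it began to drag.
- **Wrist point detector:** it found neither the lid nor the canister in the last picture, because the lid was partly out of view, so the wrist values above come from its mask.

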